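# Quarantine the failed battery cell

## Robot

A 7-joint arm with a two-finger parallel gripper is mounted at the origin on the work surface. World frame = base frame: x ahead of the robot, y to its left, z up, the work surface at z = 0. Lengths are in m, angles in rad, forces in N, time in s.
With the tool pointing down it reaches from about 0.4 to 0.925 m from the base axis. Payload 5.6 kg.
Tool frame: the origin (TCP) lies at the very end of the fingers, on their centre line; the grasp point (between the pads) lies bot.grip_depth behind it (bot.grip_depth is the distance from the TCP to the grasp point, in m); z points along the fingers, y is the line along which they close (so a half turn about z gives the same grasp; the last joint's range is limited). The gripper opens to 85 mm and grips with 20 to 120 N. Pads are 22 mm wide; open, the fingers measure 114 mm over their backs; the gripper's body (76 mm by 85 mm) begins 54 mm behind the grasp point. The pads swing forward as they close: fully open they stand 13 mm farther back than shut.
Start: joints at [1.215, 0.468, -0.012, 1.603, 0.006, 1.071, -0.056], TCP at [0.2, -0.618, 0.231] pointing down, gripper open.
Joint ranges: [-2.53, 2.53], [-0.31, 2.02], [-1.57, 1.55], [0.28, 2.44], [-1.29, 4.43], [0.15, 1.84], [-2.92, 2.92]. Speed limits (rad/s): [2.57, 2.57, 3.14, 3.14, 3.14, 3.14, 3.14].

## Interface

Orientations are given as a unit quaternion [w, x, y, z].
In Python, from bench import bot gives the robot as it stands. The module is installed in compiled form; this text tells all that it offers.
- The arm moves only by the tool jog_arm, never from a script. Its argument "increments" is text: rows parted by semicolons, each of 7 numbers parted by spaces: the shift along the world's x, y, z in units of 300 mm (1.0 is 300 mm), then the turn, a rotation vector about the world's x, y, z in units of 45 degrees (1.0 is 45 degrees), then the finger opening in mm, from 0 to 85.4. A call has 1 to 5 rows; each row is the pose to reach, as a shift and turn from the pose commanded when the call began; what a row does not reach only later rows make up. A row lasts 1/12 s, in which the tool goes at most 41.7 mm and 7.16 degrees, less where a joint would pass 70% of its speed; a pose out of reach is approached as far as the arm can. A call with a number of a shift or a turn outside -1 to 1 is refused whole. A call with a gripper value outside its range is refused whole. The fingers move at their own pace and stop on an object; the grip force is fixed at half the most. Time passes only in rows, so rows that repeat a pose let the fingers close. It gives the time, the measured TCP pose, the force, the opening and the grip force at its end, in the units of the state.
- bot.get_obs(): the state, without advancing time (a new reading comes with each control period).
- bot.camera(name): name is "scene" or "top" or "wrist"; returns the picture (384x512x3 uint8, red, green, blue); there is no depth.
- bot.camera_model(name): a dict with "fx", "fy", "cx", "cy" (pixels), "R" (3x3) and "t" (3): a world point X has camera coordinates R X + t; the wrist camera has in their place "T_tool_cam" (4x4, takes a point from camera to tool coordinates, whose origin is the TCP and whose axes are the flange's). Camera axes: x right, y down, z forward; pixel columns grow to the right and rows downward; lengths in m; the calibration is good to about 2 mm. A picture is of the moment at which its call begins: read the wrist's pose just before it. camera_model takes no time and is no camera call.
- bot.finish_job(): hands the job in; it is judged then, once.
The state is a dict: "clock": time; "joint_pos": joint angles; "qvel": joint speeds; "joint_torque": joint torques, N m; "position": TCP position; "tcp_rot": TCP orientation; "ft_force": force on the tool from outside, world axes, zero at the start; "wrist_torque": the same for the moment, N m; "width": finger opening in m; "grasp_force": force on a finger pad.
Only numpy, scipy, OpenCV 4.12 (cv2) and the standard library are available. Lean on these libraries where they do the work, as an engineer would, in place of code of your own. Each camera call takes 0.05 s, during which the arm holds its last target. There are 200 camera calls.

## Task

Take the failed cell (red sleeve) out of the sloped green rack and lower it gently into the deep yellow quarantine bin, so that it stands upright on the bin's floor; do not drop it or bang it against the bin. Once you have let go of it, swing the bin's orange retaining arm by its black knob in over the mouth as far as it goes. Leave the blue cells, the tape roll, the driver and the busbar cover where they are.

Things in the scene. Friction and masses are not known exactly. Their poses are not given: they have to be found in the camera images.
- cell_red: Failed cylindrical battery cell, 52 mm diameter, 116 mm tall: plain red sleeve up to 98 mm, bare aluminium dome above; 0.25 to 0.5 kg. Origin: centre of its flat underside (44 mm across), z along its axis to the dome; turn about z is meaningless. Starts in any one of the rack's three pockets, leaning 25 degrees from vertical towards the rack's -x.
- cell_blue1: A good cell, the same shape with a blue sleeve, in another pocket. Leave alone.
- cell_blue2: A good cell, the same shape with a blue sleeve, in another pocket. Leave alone.
- rack: Green rack, 346 mm wide (y), 120 mm deep (x), fixed. Three square pockets 58 mm wide, 45 mm deep at y = -110, 0, 110 mm, their floor centres 76 mm above the bench; their axis leans 25 degrees from vertical towards -x. 70 mm of each cell stands out; 58 mm is free between cells. Origin on the bench, centre of the underside; z up, -x side towards the robot.
- bin: Deep yellow square bin with black rim band, fixed upright: outside 150 x 150 mm, 135 mm high, walls and floor 5 mm thick (inside 140 x 140, 130 deep). Origin on the bench, centre of the underside; z up. A steel post 34 mm wide, 141 mm high at the middle of its -y side (y = -88 mm) carries the retaining arm.
- bin_floor (a point): Centre of the bin's inner floor, 5 mm above the bench.
- latch_knob (a point): Grip point of the upright round black knob on the retaining arm: on the knob's axis, 12 mm below the knob's top. The knob is 22 mm in diameter and 42 mm tall; its foot stands on the arm's top face, 22 mm below this point. It lies 95 mm from the arm's pivot.
- latch_hinge (a point): Pivot of the retaining arm, on the vertical turning axis, 142 mm above the bench (underside of the arm). The orange arm is 125 mm long, 24 mm wide and 8 mm thick and turns level, 7 mm above the rim.
- latch (a joint): Angle of the retaining arm about its vertical axis, rad. 0: stop, arm over the middle of the mouth, pointing along the bin's +y. It grows anticlockwise seen from above, the arm swinging out to the bin's -x side; 2.2 is the other stop. Starts at 1.3 to 1.8, clear of the mouth; stays where it is left.
- tape_roll: Black roll of tape lying flat, 96 mm across, 25 mm high. Leave alone.
- driver: Blue and black cordless impact driver lying on its side, about 240 x 175 mm, 66 mm high. Leave alone.
- busbar_cover: Orange busbar cover, an open channel 180 x 55 mm, 28 mm high, with copper discs. Leave alone.

How it is judged:
By the outcome, as a careful person would: the job done as asked, in the order asked, and still so for the second after the job is handed in, with the robot touching nothing.
It also fails if it takes over 56 s, if anything falls off the work surface, if the arm or the gripper's body presses on something with over 40 N, if the wrist force passes 120 N, or if a joint passes its speed limit or range.

## Working session

There is one attempt and no reset: what is moved stays moved. The work goes in short steps, Python scripts to look and compute and a tool call to move; the robot and the scene stay as the last step left them, time stands still between calls to the robot, and variables do not carry over. Pictures are saved under pics/ and viewed, at most 11 in all, crops included, and the job is handed in when it is done.

Besides the shell and the picture viewer there is one more tool, called in YAML: its name, and indented under it one key for each argument. jog_arm: Moves the arm, as the interface text tells. Shifts and turns lie within -1 to 1; 1 stands for 300 mm of shift or 45 degrees of turn. Its arguments: {"type":"object","properties":{"increments":{"type":"string"}},"required":["increments"]}

```bash
mkdir -p pics
python3 - <<'E'
from bench import bot
import cv2,numpy as np
o=bot.get_obs();print(o,bot.grip_depth)
for n in("scene","top","wrist"):
    im=bot.camera(n);cv2.imwrite(f"pics/{n}0.png",im[:,:,::-1]);print(n,bot.camera_model(n))
E
```

```text
{'clock': 0.0, 'joint_pos': array([ 1.2150081 ,  0.46835461, -0.01158484,  1.60365106,  0.00603636,
        1.07137982, -0.05631346]), 'qvel': array([-8.74561283e-04,  8.87753975e-05,  5.96792760e-04, -5.83119594e-04,
        8.83436704e-04,  6.75065370e-04, -4.55167629e-05]), 'joint_torque': array([-8.95283956e-04, -5.32387805e+01,  2.13651132e-02, -2.51305372e+01,
        1.14346639e-02,  7.81098293e-03, -4.86681415e-06]), 'position': array([ 0.19975447, -0.61795328,  0.23034161]), 'tcp_rot': array([-8.52547618e-04,  9.87800875e-01,  1.55719807e-01, -2.17075807e-04]), 'ft_force': array([-0.8265988 ,  1.03999921, -0.75167945]), 'wrist_torque': array([ 0.00812925, -0.00380143, -0.01843751]), 'grasp_force': 0.0, 'width': 0.08550774106707859} 0.0187
scene {'fx': 496.0339144199137, 'fy': 496.0339144199137, 'cx': 251.08143447533965, 'cy': 194.39987547108876, 'R': array([[-5.70851155e-03,  9.99963653e-01,  6.33285542e-03],
       [ 7.17587914e-01,  8.50696980e-03, -6.96415980e-01],
       [-6.96444541e-01,  5.68881839e-04, -7.17610394e-01]]), 't': array([ 0.04761597, -0.31213065,  1.71730894])}
top {'fx': 369.2517902272525, 'fy': 369.2517902272525, 'cx': 248.54913074838714, 'cy': 194.34463063719957, 'R': array([[-0.01603946, -0.99980139, -0.01182905],
       [-0.99493178,  0.01713361, -0.09908172],
       [ 0.09926471,  0.01017988, -0.99500899]]), 't': array([-0.03651034,  0.57876874,  0.86431348])}
wrist {'fx': 292.5684797039325, 'fy': 292.5684797039325, 'cx': 255.125904488762, 'cy': 187.7894483073034, 'T_tool_cam': array([[ 8.58951258e-04, -9.55223017e-01, -2.95885535e-01,
         7.59344584e-02],
       [ 9.99999631e-01,  8.14473836e-04,  2.73574666e-04,
        -2.95808217e-05],
       [-2.03337911e-05, -2.95885661e-01,  9.55223364e-01,
        -1.42647767e-01],
       [ 0.00000000e+00,  0.00000000e+00,  0.00000000e+00,
         1.00000000e+00]])}
```

View pics/scene0.png

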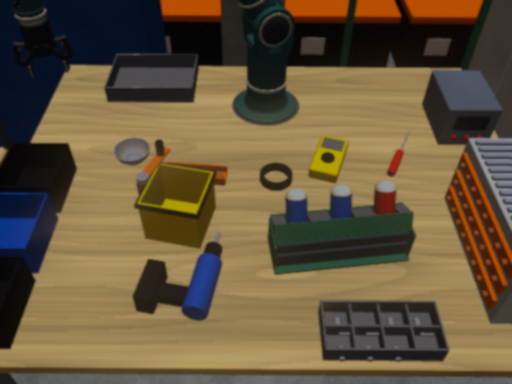

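View pics/top0.png

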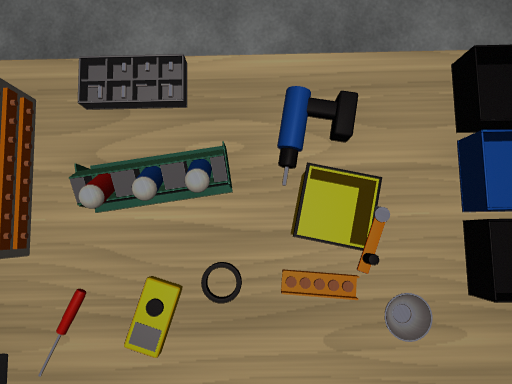

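The top view shows the red cell in the leftmost pocket, dome at about (91,196). The blue domes are at (144,188) and (197,180). The bin mouth is around (338,207), the hinge cap at (382,214) and the knob at (371,259). The tape roll is at (221,282), and the driver lies beyond the bin.

```bash
cat > h.py <<'E'
import cv2,numpy as np
from bench import bot
def ray(n,u,v):
    m=bot.camera_model(n);R=m["R"];C=-R.T@m["t"]
    return C,R.T@np.array([(u-m["cx"])/m["fx"],(v-m["cy"])/m["fy"],1])
def plane(n,u,v,z):
    C,d=ray(n,u,v);return C+d*(z-C[2])/d[2]
def two(a,b):
    (C,d),(E,f)=ray("top",*a),ray("scene",*b)
    s=np.linalg.lstsq(np.c_[d,-f],E-C,rcond=None)[0];p,q=C+d*s[0],E+f*s[1]
    return (p+q)/2,np.linalg.norm(p-q)
def blobs(mask,amin):
    c,_=cv2.findContours(mask.astype(np.uint8),cv2.RETR_EXTERNAL,cv2.CHAIN_APPROX_NONE)
    return [k for k in c if cv2.contourArea(k)>amin]
E
python3 - <<'E'
from h import *
t=cv2.imread("pics/top0.png");s=cv2.imread("pics/scene0.png")
h=cv2.cvtColor(t,cv2.COLOR_BGR2HSV)
m=(h[...,1]<40)&(h[...,2]>125)
for k in blobs(m,60):
    (u,v),r=cv2.minEnclosingCircle(k)
    if v>100: print("white",round(u,1),round(v,1),round(r,1),cv2.contourArea(k),plane("top",u,v,.1666).round(4))
m=(h[...,0]>22)&(h[...,0]<35)&(h[...,1]>200)&(h[...,2]>40)
for k in blobs(m,500):
    print("yel",cv2.minAreaRect(k),cv2.approxPolyDP(k,5,True)[:,0].tolist())
cv2.imwrite("pics/c1.png",cv2.resize(t[140:280,65:225],None,fx=4,fy=4,interpolation=3))
cv2.imwrite("pics/c2.png",cv2.resize(t[150:290,270:410],None,fx=4.2,fy=4.2,interpolation=3))
E
```

```text
white 88.6 194.6 10.7 301.0 [0.5695 0.2808 0.1666]
white 142.6 187.3 10.8 303.0 [0.5826 0.1698 0.1666]
white 195.7 178.6 10.8 306.5 [0.5987 0.0605 0.1666]
yel ((152.75, 316.2500305175781), (36.99864196777344, 75.8946533203125), 18.43494987487793) [[151, 276], [124, 345], [157, 356], [181, 287]]
yel ((338.0755920410156, 206.7068328857422), (71.19546508789062, 70.10015106201172), 10.885526657104492) [[310, 166], [306, 189], [312, 183], [320, 199], [319, 236], [363, 247], [378, 179]]
```

View pics/c1.png

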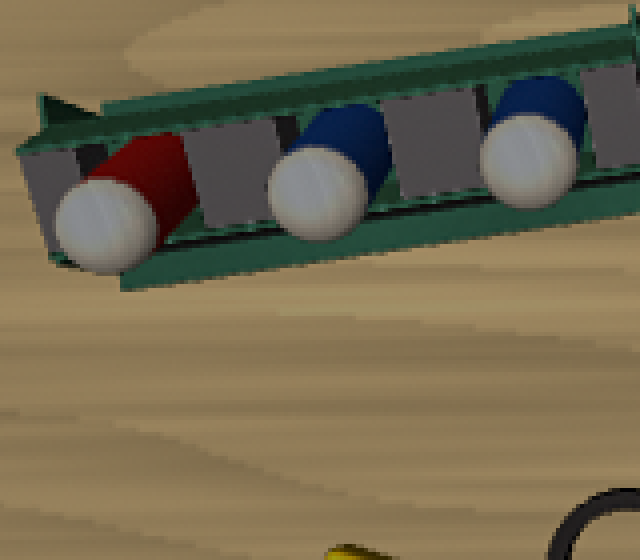

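View pics/c2.png

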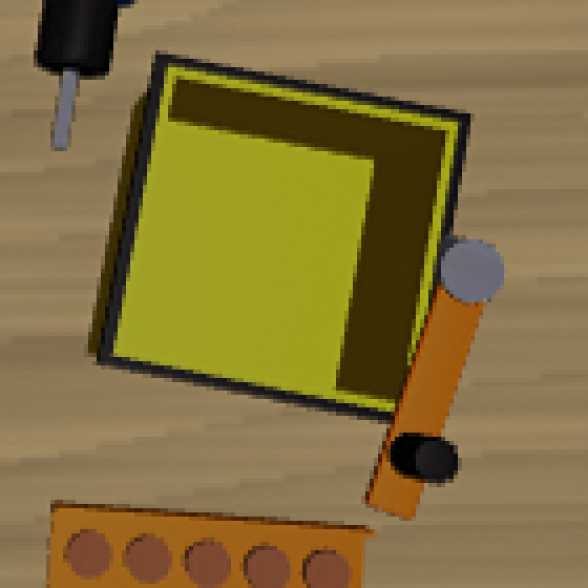

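The crops show the red dome circle centred near full-image (91.5,196.5). The bin's outer rim corners are near (307.6,162.7), (381.9,177.4) and (293.8,235.7). The hinge cap is at (382.4,214.5) and the knob top at (373.8,259.5).

Run:
```python
from h import *
t=cv2.imread("pics/top0.png");s=cv2.imread("pics/scene0.png")
P={}
for n,im in(("top",t),("scene",s)):
    h=cv2.cvtColor(im,cv2.COLOR_BGR2HSV)
    m=(h[...,1]<60)&(h[...,2]>(90 if n=="top" else 110))
    k0=[]
    for k in blobs(cv2.morphologyEx(m.astype(np.uint8),cv2.MORPH_OPEN,np.ones((5,5))),40):
        (u,v),r=cv2.minEnclosingCircle(k);x,y,w,hh=cv2.boundingRect(k)
        if (n=="top" and 150<v<230 and u<400) or(n=="scene" and 160<v<230 and u>270 and u<410): k0.append((u,v));print(n,round(u,1),round(v,1),round(r,1),w,hh, plane(n,u,v,.1666).round(4) if n=="top" else"")
r=np.array([[91.5,196.5],[144.75,188.25],[197,180]])
for u,v in r: print(plane("top",u,v,.1666).round(4))
f=lambda x,y:(270+x/4.2,150+y/4.2)
c=[plane("top",*f(*p),.135)[:2] for p in((159,54),(470,115),(405,422),(99,361))]
print("corners",np.round(c,4),[np.linalg.norm(c[i]-c[i-1]).round(4) for i in range(4)],"mean",np.mean(c,0),(c[0]+c[2])/2,(c[1]+c[3])/2)
for a,b in((0,1),(3,2),(1,2),(0,3)): d=c[a]-c[b];print("yaw",np.degrees(np.arctan2(d[1],d[0])))
H=[plane("top",*f(472,271),z) for z in(.150,.156)];print("hinge",H)
print("knob",plane("top",*f(436,460),.192))
```

```text
top 382.4 213.9 7.7 15 15 [ 0.5199 -0.3176  0.1666]
top 90.5 195.5 12.0 24 23 [0.5676 0.2769 0.1666]
top 143.5 187.4 12.0 24 23 [0.5823 0.1679 0.1666]
top 196.4 179.5 11.9 24 23 [0.5967 0.0591 0.1666]
scene 296.0 195.0 9.2 19 11 
scene 341.5 190.5 8.9 18 11 
scene 385.5 186.5 8.9 18 11 
[0.5654 0.2747 0.1666]
[0.5805 0.1653 0.1666]
[0.5957 0.0578 0.1666]
corners [[ 0.6331 -0.1754]
 [ 0.5989 -0.3317]
 [ 0.4454 -0.2915]
 [ 0.478  -0.1404]] [np.float64(0.159), np.float64(0.16), np.float64(0.1586), np.float64(0.1546)] mean [ 0.53882356 -0.23473734] [ 0.53923437 -0.23343375] [ 0.53841275 -0.23604092]
yaw 77.66049470602903
yaw 77.84248751859296
yaw -14.662296604586722
yaw -12.693843199936502
hinge [array([ 0.51928404, -0.32333505,  0.15      ]), array([ 0.51905066, -0.32123742,  0.156     ])]
knob [ 0.43112027 -0.28766978  0.192     ]
```

```bash
cat >> h.py <<'E'
from scipy.spatial.transform import Rotation as Ro
def down(yaw,tilt=0):
    "tool down, x axis at yaw, tilted back by tilt (deg)"
    return Ro.from_euler("ZY",[yaw,-tilt],degrees=True)*Ro.from_quat([1,0,0,0])
def go(p,R):
    o=bot.get_obs();q=o["tcp_rot"];r0=Ro.from_quat([q[1],q[2],q[3],q[0]])
    print("shift",((np.array(p)-o["position"])/.3).round(3),"turn",np.degrees((R*r0.inv()).as_rotvec()/45).round(3),"t",o["clock"],"pos",o["position"].round(4),"w",o["width"].round(4),"F",o["ft_force"].round(1),"g",o["grasp_force"])
E
python3 - <<'E'
from h import *
print(two((91,196),(385.5,188)))
go((.45,-.3,.3),down(7.6));go((.538,.2717,.227),down(7.6,25))
E
```

```text
(array([0.56701519, 0.28000955, 0.16108968]), np.float64(0.0033944581422257034))Traceback (most recent call last):
  File "<stdin>", line 3, in <module>
  File "h.py", line 21, in go
    print("shift",((np.array(p)-o["position"])/.3).round(3),"turn",np.degrees((R*r0.inv()).as_rotvec()/45).round(3),"t",o["clock"],"pos",o["position"].round(4),"w",o["width"].round(4),"F",o["ft_force"].round(1),"g",o["grasp_force"])
                                                                                                                                                                    ^^^^^^^^^^^^^^^^
AttributeError: 'float' object has no attribute 'round'
```

```bash
sed -i 's/o\["width"\].round(4)/round(o["width"],4)/' h.py
python3 - <<'E'
from h import *
go((.45,-.3,.3),down(7.6));go((.538,.273,.227),down(7.6,25))
E
```

```text
shift [0.834 1.06  0.231] turn [-0.002 -0.001 -0.229] t 0.15 pos [ 0.1998 -0.6181  0.2306] w 0.0852 F [-0.6  0.2  0.2] g 0.0
shift [ 1.127  2.97  -0.012] turn [ 0.121 -0.543 -0.226] t 0.15 pos [ 0.1998 -0.6181  0.2306] w 0.0852 F [-0.6  0.2  0.2] g 0.0
```

jog_arm:
  increments: "0.1 0.08 0.05 0 0 -0.05 85; 0.2 0.16 0.1 0 0 -0.1 85; 0.3 0.26 0.15 0 0 -0.15 85; 0.4 0.36 0.2 0 0 -0.2 85; 0.5 0.44 0.23 0 0 -0.229 85"

```text
clock: 0.57
position: [0.3473, -0.4879, 0.3004]
tcp_rot: [0.0, 0.998, 0.065, 0.0]
ft_force: [0.5, -0.8, 0.7]
width: 0.0849
grasp_force: 0.0
```

jog_arm:
  increments: "0.07 0.11 0 0 0 0 85; 0.14 0.23 0 0 0 0 85; 0.2 0.35 0 0 0 0 85; 0.27 0.47 0 0 0 0 85; 0.34 0.59 0 0 0 0 85"

```text
clock: 0.98
position: [0.449, -0.3103, 0.2992]
tcp_rot: [0.0, 0.998, 0.066, -0.0]
ft_force: [-0.6, -0.4, -0.1]
width: 0.0854
grasp_force: 0.0
```

jog_arm:
  increments: "0.03 0.13 0 0 0 0 85; 0.06 0.26 0 0 0 0 85; 0.09 0.39 0 0 0 0 85; 0.12 0.52 0 0 0 0 85; 0.14 0.64 0 0 0 0 85"

```text
clock: 1.4
position: [0.4909, -0.1176, 0.2992]
tcp_rot: [-0.0, 0.998, 0.067, 0.0]
ft_force: [0.7, 0.1, 0.8]
width: 0.0848
grasp_force: 0.0
```

jog_arm:
  increments: "0 0.13 0 0 -0.1 0 85; 0 0.26 0 0.01 -0.2 0 85; 0 0.39 0 0.03 -0.3 0 85; 0 0.52 0 0.05 -0.4 0 85; 0 0.64 0 0.07 -0.5 0 85"

```text
clock: 1.82
position: [0.4902, 0.0741, 0.2996]
tcp_rot: [-0.015, 0.978, 0.065, 0.199]
ft_force: [1.1, 0.2, -0.3]
width: 0.085
grasp_force: 0.0
```

Run:
```python
from h import *
go((.538,.273,.227),down(7.6,25))
```

```text
shift [ 0.159  0.663 -0.242] turn [ 0.002 -0.045 -0.002] t 1.8167 pos [0.4902 0.0741 0.2996] w 0.085 F [ 1.1  0.2 -0.3] g 0.0
```

jog_arm:
  increments: "0.03 0.13 0 0 -0.045 0 85; 0.06 0.26 -0.03 0 -0.045 0 85; 0.09 0.39 -0.08 0 -0.045 0 85; 0.12 0.52 -0.15 0 -0.045 0 85; 0.159 0.64 -0.2 0 -0.045 0 85"

```text
clock: 2.23
position: [0.5362, 0.2583, 0.2414]
tcp_rot: [-0.013, 0.975, 0.065, 0.214]
ft_force: [0.1, -0.6, -0.0]
width: 0.0846
grasp_force: 0.0
```

Run:
```python
from h import *
go((.538,.273,.227),down(7.6,25))
o=bot.get_obs();im=bot.camera("wrist");cv2.imwrite("pics/w1.png",im[:,:,::-1])
m=bot.camera_model("wrist");T=np.linalg.inv(m["T_tool_cam"])
q=o["tcp_rot"];r=Ro.from_quat([q[1],q[2],q[3],q[0]])
u=np.array([-.4188,-.0566,.9063])
for s in(.098,.116):
    X=np.array([.5664,.2766,.1655])+u*(s-.0985)
    c=(T@np.r_[r.inv().apply(X-o["position"]),1])[:3];print(c,m["fx"]*c[0]/c[2]+m["cx"],m["fy"]*c[1]/c[2]+m["cy"])
```

```text
shift [ 0.006  0.049 -0.048] turn [ 0.004 -0.005 -0.   ] t 2.2333 pos [0.5362 0.2583 0.2414] w 0.0846 F [ 0.1 -0.6 -0. ] g 0.0
[-0.01428127  0.00806036  0.23861197] 237.61525604548945 197.6724718162741
[-0.01423208  0.0134563   0.22144008] 236.32236602329303 205.56802975393757
```

View pics/w1.png

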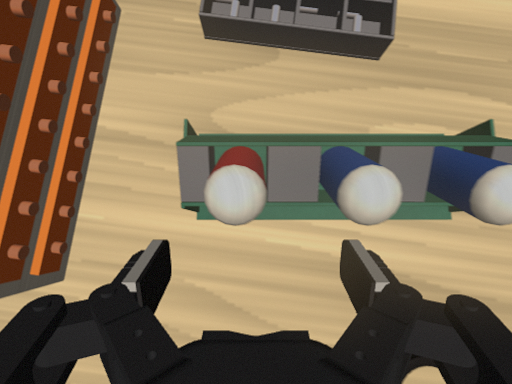

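The wrist view puts the dome circle at about (235,194) against a predicted (237.6,197.7). That means the cell is about 3 mm farther forward and 2 mm farther left, so I'll correct the target and approach along the cell axis.

Run:
```python
from h import *
u=np.array([-.4188,-.0566,.9063]);g=np.array([.5827,.2808,.1373])
for d in(.08,.04,.0): go(g+d*u,down(7.6,25))
```

```text
shift [ 0.047  0.03  -0.092] turn [-0.003 -0.013 -0.012] t 2.2833 pos [0.5351 0.2672 0.2373] w 0.0847 F [ 2.4  5.4 -0.1] g 0.0
shift [ 0.103  0.038 -0.213] turn [-0.003 -0.013 -0.012] t 2.2833 pos [0.5351 0.2672 0.2373] w 0.0847 F [ 2.4  5.4 -0.1] g 0.0
shift [ 0.159  0.045 -0.333] turn [-0.003 -0.013 -0.012] t 2.2833 pos [0.5351 0.2672 0.2373] w 0.0847 F [ 2.4  5.4 -0.1] g 0.0
```

jog_arm:
  increments: "0.047 0.03 -0.092 0 -0.013 -0.01 85; 0.103 0.038 -0.213 0 -0.013 -0.01 85; 0.13 0.041 -0.27 0 -0.013 -0.01 85; 0.13 0.041 -0.27 0 -0.013 -0.01 85; 0.13 0.041 -0.27 0 -0.013 -0.01 85"

```text
clock: 2.7
position: [0.5746, 0.2691, 0.1601]
tcp_rot: [-0.012, 0.974, 0.062, 0.217]
ft_force: [-0.2, 0.4, -0.3]
width: 0.0848
grasp_force: 0.0
```

Run:
```python
from h import *
go([.5827,.2808,.1373],down(7.6,25))
im=bot.camera("wrist");cv2.imwrite("pics/w2.png",im[:,:,::-1])
```

```text
shift [ 0.027  0.039 -0.076] turn [0.005 0.004 0.009] t 2.7 pos [0.5746 0.2691 0.1601] w 0.0848 F [-0.2  0.4 -0.3] g 0.0
```

View pics/w2.png

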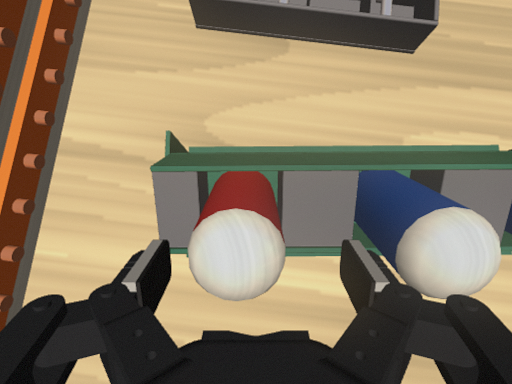

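The dome at (237,255) sits between the fingers, about 10 mm off their centre at u=255. That agrees with the remaining +y shift, so I'll finish the approach and close.

jog_arm:
  increments: "0.01 0.037 -0.02 0 0 0 85; 0.027 0.037 -0.076 0 0 0 85; 0.027 0.037 -0.076 0 0 0 85; 0.027 0.037 -0.076 0 0 0 60; 0.027 0.037 -0.076 0 0 0 40"

```text
clock: 3.17
position: [0.5836, 0.2804, 0.1403]
tcp_rot: [-0.012, 0.974, 0.061, 0.22]
ft_force: [0.1, -0.1, -0.0]
width: 0.0635
grasp_force: 0.0
```

jog_arm:
  increments: "0 0 0 0 0 0 30; 0 0 0 0 0 0 30; 0 0 0 0 0 0 30; 0 0 0 0 0 0 30; 0 0 0 0 0 0 30"

```text
clock: 3.58
position: [0.5836, 0.2805, 0.1406]
tcp_rot: [-0.012, 0.974, 0.061, 0.22]
ft_force: [-4.6, -1.3, 8.1]
width: 0.0502
grasp_force: 61.1
```

jog_arm:
  increments: "-0.02 -0.003 0.045 0 0 0 30; -0.042 -0.006 0.09 0 0 0 30; -0.07 -0.009 0.15 0 0 0 30; -0.1 -0.013 0.21 0 0 0 30; -0.126 -0.017 0.272 0 0 0 30"

```text
clock: 4.0
position: [0.544, 0.2745, 0.2202]
tcp_rot: [-0.011, 0.974, 0.062, 0.218]
ft_force: [-0.1, -0.3, -3.5]
width: 0.0505
grasp_force: 64.2
```

jog_arm:
  increments: "0 0 0.1 0 0 0 30; 0 0 0.2 0 0 0 30; 0 -0.03 0.28 0 0 0 30; 0 -0.06 0.34 0 0 0 30; 0 -0.1 0.38 0 0 0 30"

```text
clock: 4.42
position: [0.5449, 0.2458, 0.3364]
tcp_rot: [-0.012, 0.974, 0.062, 0.22]
ft_force: [0.1, -0.4, -4.4]
width: 0.0504
grasp_force: 64.3
```

Run:
```python
from h import *
go((.539,-.235,.29),down(-12.8))
```

```text
shift [-0.02  -1.603 -0.155] turn [ 0.031  0.567 -0.439] t 4.4167 pos [0.5449 0.2458 0.3364] w 0.0504 F [ 0.1 -0.4 -4.4] g 64.3338243663311
```

jog_arm:
  increments: "0 -0.1 0 0 0 0 30; 0 -0.2 0 0 0.05 0 30; 0 -0.32 0 0.01 0.1 -0.05 30; 0 -0.44 0 0.01 0.16 -0.1 30; 0 -0.54 0 0.01 0.22 -0.16 30"

```text
clock: 4.83
position: [0.5439, 0.0801, 0.3339]
tcp_rot: [-0.006, 0.991, -0.003, 0.133]
ft_force: [1.2, 0.5, -4.9]
width: 0.0504
grasp_force: 64.2
```

jog_arm:
  increments: "0 -0.12 0 0 0.06 -0.05 30; 0 -0.24 0 0 0.12 -0.1 30; 0 -0.36 0 0.01 0.18 -0.14 30; 0 -0.48 0 0.01 0.24 -0.18 30; 0 -0.58 0 0.01 0.28 -0.21 30"

```text
clock: 5.25
position: [0.5447, -0.0937, 0.334]
tcp_rot: [0.0, 0.996, -0.086, 0.024]
ft_force: [0.3, -0.5, -4.0]
width: 0.0503
grasp_force: 64.2
```

Run:
```python
from h import *
go((.539,-.235,.29),down(-12.8))
```

```text
shift [-0.019 -0.471 -0.147] turn [ 0.008  0.06  -0.065] t 5.25 pos [ 0.5447 -0.0937  0.334 ] w 0.0503 F [ 0.3 -0.5 -4. ] g 64.19910499826074
```

jog_arm:
  increments: "-0.005 -0.12 0 0 0.03 -0.03 30; -0.01 -0.24 0 0.008 0.06 -0.065 30; -0.015 -0.36 0 0.008 0.06 -0.065 30; -0.019 -0.44 -0.04 0.008 0.06 -0.065 30; -0.019 -0.46 -0.1 0.008 0.06 -0.065 30"

```text
clock: 5.67
position: [0.5389, -0.2354, 0.3049]
tcp_rot: [0.001, 0.994, -0.114, 0.003]
ft_force: [-0.6, -0.9, -4.4]
width: 0.0497
grasp_force: 64.3
```

jog_arm:
  increments: "0 0 0 0 0 0 30; 0 0 0 0 0 0 30; 0 0 0 0 0 0 30"

```text
clock: 5.92
position: [0.5403, -0.2269, 0.3048]
tcp_rot: [-0.001, 0.994, -0.109, 0.002]
ft_force: [-0.6, 0.7, -3.3]
width: 0.0503
grasp_force: 64.2
```

Run:
```python
from h import *
go((.539,-.235,.17),down(-12.8));R=[];
a=bot.camera("scene")[120:260,100:260];b=bot.camera("wrist")
im=np.hstack([cv2.resize(a,(439,384),interpolation=3)[:,:300],cv2.resize(b,(500,384))]);cv2.imwrite("pics/p1.png",im[:,:,::-1])
```

```text
shift [-0.004 -0.027 -0.449] turn [-0.002  0.005 -0.007] t 5.9167 pos [ 0.5403 -0.2269  0.3048] w 0.0503 F [-0.6  0.7 -3.3] g 64.23631159588695
```

View pics/p1.png

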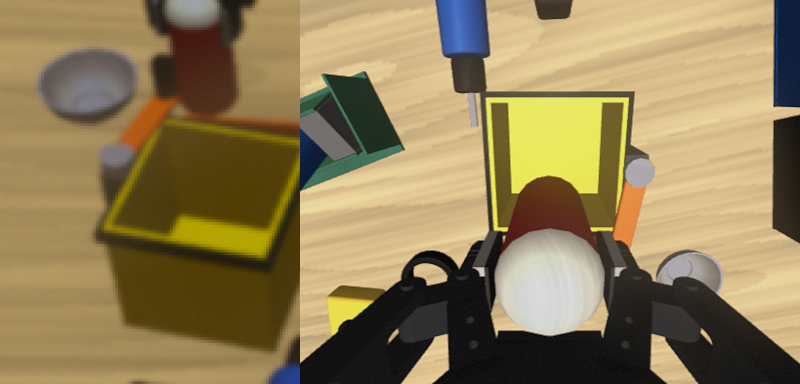

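The wrist part of the picture shows the bin's far rim corners at wrist pixels (189.5,93) and (342,93), square to the gripper. I'll cast these onto z=0.135 to check the bin centre.

Run:
```python
from h import *
o=bot.get_obs();m=bot.camera_model("wrist");q=o["tcp_rot"];r=Ro.from_quat([q[1],q[2],q[3],q[0]]);T=m["T_tool_cam"]
C=o["position"]+r.apply(T[:3,3]);c=[]
for u,v in((189.5,93),(342,93)):
    d=r.apply(T[:3,:3]@[(u-m["cx"])/m["fx"],(v-m["cy"])/m["fy"],1]);c.append((C+d*(.135-C[2])/d[2])[:2])
c=np.array(c);e=c[0]-c[1];L=np.linalg.norm(e);e/=L
print(c,L,"yaw",np.degrees(np.arctan2(-e[0],e[1])),"centre",c.mean(0)-.076*np.array([e[1],-e[0]]))
```

```text
[[ 0.6340508  -0.1786606 ]
 [ 0.60061603 -0.33043389]] 0.15541239776529434 yaw -12.423496906369447 centre [ 0.54311302 -0.23819692]
```

jog_arm:
  increments: "0 -0.032 0 0 0 -0.01 30; 0 -0.032 -0.08 0 0 -0.01 30; 0 -0.032 -0.16 0 0 -0.01 30; 0 -0.032 -0.24 0 0 -0.01 30; 0 -0.032 -0.28 0 0 -0.01 30"

```text
clock: 6.43
position: [0.5388, -0.2382, 0.2177]
tcp_rot: [-0.001, 0.993, -0.114, -0.0]
ft_force: [-0.8, 0.3, -4.8]
width: 0.0504
grasp_force: 64.2
```

jog_arm:
  increments: "0 0 -0.07 0 0 0 30; 0 0 -0.14 0 0 0 30; 0 0 -0.2 0 0 0 30; 0 0 -0.25 0 0 0 30; 0 0 -0.28 0 0 0 30"

```text
clock: 6.85
position: [0.5397, -0.2384, 0.1349]
tcp_rot: [-0.0, 0.994, -0.114, 0.001]
ft_force: [0.1, 0.1, -4.5]
width: 0.0505
grasp_force: 64.2
```

Run:
```python
from h import *
go((.540,-.2365,.0765),down(-12.6))
```

```text
shift [ 0.001  0.006 -0.195] turn [-0.001  0.002  0.01 ] t 6.85 pos [ 0.5397 -0.2384  0.1349] w 0.0505 F [ 0.1  0.1 -4.5] g 64.18531838804483
```

jog_arm:
  increments: "0 0 -0.04 0 0 0 30; 0 0 -0.08 0 0 0 30; 0 0 -0.11 0 0 0 30; 0 0 -0.135 0 0 0 30; 0 0 -0.15 0 0 0 30"

```text
clock: 7.27
position: [0.5397, -0.2382, 0.0901]
tcp_rot: [-0.0, 0.993, -0.114, 0.001]
ft_force: [-0.6, 0.3, -3.7]
width: 0.0499
grasp_force: 64.2
```

jog_arm:
  increments: "0 0 -0.003 0 0 0 30; 0 0 -0.006 0 0 0 30; 0 0 -0.009 0 0 0 30; 0 0 -0.012 0 0 0 30; 0 0 -0.012 0 0 0 30"

```text
clock: 7.68
position: [0.5401, -0.2384, 0.0877]
tcp_rot: [-0.0, 0.993, -0.114, 0.002]
ft_force: [-0.1, 0.1, -3.4]
width: 0.0501
grasp_force: 64.2
```

jog_arm:
  increments: "0 0 -0.003 0 0 0 30; 0 0 -0.006 0 0 0 30; 0 0 -0.009 0 0 0 30; 0 0 -0.012 0 0 0 30; 0 0 -0.012 0 0 0 30"

```text
clock: 8.1
position: [0.5398, -0.2382, 0.0835]
tcp_rot: [-0.0, 0.993, -0.114, 0.001]
ft_force: [-0.1, -0.3, -3.8]
width: 0.0502
grasp_force: 64.2
```

jog_arm:
  increments: "0 0 -0.003 0 0 0 30; 0 0 -0.006 0 0 0 30; 0 0 -0.009 0 0 0 30; 0 0 -0.009 0 0 0 30; 0 0 -0.009 0 0 0 30"

```text
clock: 8.52
position: [0.5398, -0.2383, 0.081]
tcp_rot: [-0.0, 0.993, -0.114, 0.001]
ft_force: [-1.2, 0.5, -3.8]
width: 0.0505
grasp_force: 64.2
```

jog_arm:
  increments: "0 0 -0.003 0 0 0 30; 0 0 -0.006 0 0 0 30; 0 0 -0.008 0 0 0 30; 0 0 -0.008 0 0 0 30; 0 0 -0.008 0 0 0 30"

```text
clock: 8.93
position: [0.5399, -0.2383, 0.0786]
tcp_rot: [-0.0, 0.993, -0.114, 0.001]
ft_force: [-0.0, 0.4, -5.0]
width: 0.0504
grasp_force: 64.2
```

jog_arm:
  increments: "0 0 -0.002 0 0 0 30; 0 0 -0.004 0 0 0 30; 0 0 -0.006 0 0 0 30; 0 0 -0.006 0 0 0 30; 0 0 -0.006 0 0 0 30"

```text
clock: 9.35
position: [0.5398, -0.2383, 0.0768]
tcp_rot: [-0.0, 0.993, -0.114, 0.001]
ft_force: [0.8, -0.6, -3.8]
width: 0.0499
grasp_force: 64.2
```

jog_arm:
  increments: "0 0 -0.002 0 0 0 30; 0 0 -0.004 0 0 0 30; 0 0 -0.005 0 0 0 30; 0 0 -0.005 0 0 0 30; 0 0 -0.005 0 0 0 30"

```text
clock: 9.77
position: [0.5401, -0.2383, 0.0757]
tcp_rot: [-0.0, 0.993, -0.114, 0.002]
ft_force: [-0.5, 0.5, -0.6]
width: 0.0505
grasp_force: 64.6
```

jog_arm:
  increments: "0 0 -0.001 0 0 0 30; 0 0 -0.002 0 0 0 30; 0 0 -0.002 0 0 0 30; 0 0 -0.002 0 0 0 30; 0 0 -0.002 0 0 0 30"

```text
clock: 10.18
position: [0.5402, -0.2383, 0.0757]
tcp_rot: [-0.0, 0.993, -0.114, 0.002]
ft_force: [-1.3, 0.4, 5.3]
width: 0.0502
grasp_force: 65.2
```

Firm contact on the floor. Release slowly, to a partial opening.

jog_arm:
  increments: "0 0 0 0 0 0 54; 0 0 0 0 0 0 60; 0 0 0 0 0 0 66; 0 0 0 0 0 0 72; 0 0 0 0 0 0 72"

```text
clock: 10.6
position: [0.5402, -0.2364, 0.0745]
tcp_rot: [-0.001, 0.994, -0.113, 0.001]
ft_force: [1.9, 4.6, 0.2]
width: 0.0718
grasp_force: 0.0
```

jog_arm:
  increments: "0 0 0 0 0 0 76; 0 0 0 0 0 0 76; 0 0 0.04 0 0 0 76; 0 0 0.1 0 0 0 76; 0 0 0.17 0 0 0 76"

```text
clock: 11.02
position: [0.5391, -0.2386, 0.1255]
tcp_rot: [-0.0, 0.993, -0.114, 0.0]
ft_force: [0.3, -0.6, 0.8]
width: 0.0763
grasp_force: 0.0
```

jog_arm:
  increments: "0 0 0.1 0 0 0 76; 0 0 0.22 0 0 0 76; 0 0 0.34 0 0 0 76; 0 0 0.45 0 0 0 76; 0 0 0.5 0 0 0 76"

```text
clock: 11.43
position: [0.5416, -0.2398, 0.2814]
tcp_rot: [0.001, 0.993, -0.114, 0.005]
ft_force: [0.3, -1.3, 1.0]
width: 0.0758
grasp_force: 0.0
```

Run:
```python
from h import *
go((.431,-.2877,.27),down(-12.6))
for i in range(3):b=bot.camera("wrist")
o=bot.get_obs();b=bot.camera("wrist");t=bot.camera("top")
print(o["position"],o["tcp_rot"])
cv2.imwrite("pics/p2.png",np.hstack([b[:,150:],cv2.resize(t[150:290,270:410],(384,384))])[:,:,::-1])
```

```text
shift [-0.369 -0.16  -0.038] turn [0.005 0.013 0.012] t 11.4333 pos [ 0.5416 -0.2398  0.2814] w 0.0758 F [ 0.3 -1.3  1. ] g 0.0
[ 0.54038388 -0.23931281  0.27755064] [ 6.60150939e-04  9.93441332e-01 -1.14298147e-01  3.13335155e-03]
```

View pics/p2.png

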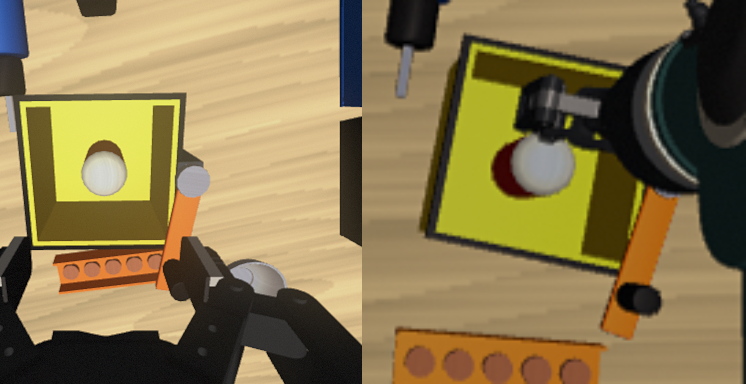

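The cell stands upright near the centre of the bin, with wrist and top views agreeing. The knob has not moved. Next I'll go above it.

jog_arm:
  increments: "-0.1 -0.05 0 0 0 0 70; -0.2 -0.1 0 0 0 0 60; -0.3 -0.14 -0.03 0 0 0 60; -0.363 -0.162 -0.08 0 0 0 60; -0.363 -0.162 -0.12 0 0 0 60"

```text
clock: 12.1
position: [0.4255, -0.2892, 0.2374]
tcp_rot: [-0.0, 0.993, -0.117, -0.001]
ft_force: [-0.2, -1.0, -1.0]
width: 0.0603
grasp_force: 0.0
```

jog_arm:
  increments: "0 0 0 0 0 0 60; 0 0 0 0 0 0 60; 0 0 0 0 0 0 60"

```text
clock: 12.35
position: [0.4317, -0.2865, 0.2396]
tcp_rot: [-0.001, 0.994, -0.113, 0.001]
ft_force: [0.3, -0.3, 0.7]
width: 0.0601
grasp_force: 0.0
```

Run:
```python
from h import *
go((.4315,-.288,.164),down(-12.6))
b=bot.camera("wrist");cv2.imwrite("pics/w3.png",b[:,:,::-1])
```

```text
shift [-0.001 -0.005 -0.252] turn [-0.001  0.004  0.009] t 12.35 pos [ 0.4317 -0.2865  0.2396] w 0.0601 F [ 0.3 -0.3  0.7] g 0.0
```

View pics/w3.png

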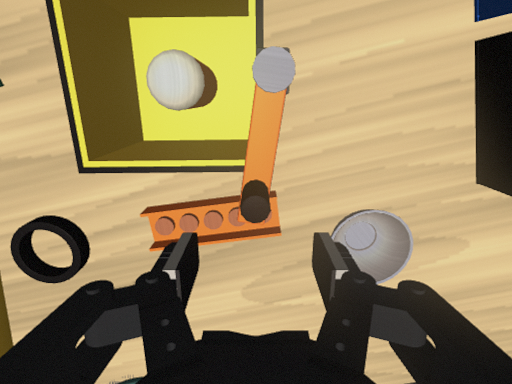

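The wrist view has the knob top at (257,208), which casts to within about 2 mm of the tool axis. I'll descend and grip.

jog_arm:
  increments: "0.007 -0.003 -0.07 0 0 0 60; 0.007 -0.003 -0.14 0 0 0 60; 0.007 -0.003 -0.2 0 0 0 60; 0.007 -0.003 -0.24 0 0 0 60; 0.007 -0.003 -0.25 0 0 0 60"

```text
clock: 12.82
position: [0.4329, -0.2868, 0.1631]
tcp_rot: [-0.001, 0.994, -0.113, 0.0]
ft_force: [-0.3, -0.9, 0.4]
width: 0.0597
grasp_force: 0.0
```

jog_arm:
  increments: "0 0 0 0 0 0 45; 0 0 0 0 0 0 35; 0 0 0 0 0 0 25; 0 0 0 0 0 0 15; 0 0 0 0 0 0 15"

```text
clock: 13.23
position: [0.4339, -0.2881, 0.1661]
tcp_rot: [0.0, 0.994, -0.114, 0.003]
ft_force: [-1.1, 1.6, 4.2]
width: 0.0203
grasp_force: 58.5
```

jog_arm:
  increments: "0 0 0 0 0 0 15; 0 0 0 0 0 0 15; 0 0 0 0 0 0 15"

```text
clock: 13.48
position: [0.4339, -0.2881, 0.1661]
tcp_rot: [0.0, 0.994, -0.114, 0.003]
ft_force: [0.4, 0.1, 5.2]
width: 0.02
grasp_force: 58.6
```

Run:
```python
from h import *
o=bot.get_obs();p=o["position"];h=np.array([.5208,-.3224]);y=np.radians(-12.6);d=p[:2]-h
a=np.arctan2(d[1],d[0])-(y+np.pi/2);L=np.hypot(*d);print(o["clock"],p,o["ft_force"],o["width"],o["grasp_force"],"angle",a,L)
for k in np.r_[np.arange(1.3,-.01,-.1),-.05]:
    b=y+np.pi/2+k;q=h+.095*np.array([np.cos(b),np.sin(b)]);print(round(k,2),((q-p[:2])/.3).round(3))
```

```text
13.4833 [ 0.43394564 -0.28809448  0.16605651] [0.41822354 0.09017375 5.20745093] 0.019994248747389795 58.57126235961914 angle 1.414538691504767 0.09338387974957593
1.3 [0.01  0.035]
1.2 [0.027 0.062]
1.1 [0.045 0.087]
1.0 [0.067 0.111]
0.9 [0.09  0.132]
0.8 [0.116 0.151]
0.7 [0.143 0.167]
0.6 [0.172 0.18 ]
0.5 [0.202 0.19 ]
0.4 [0.233 0.197]
0.3 [0.264 0.201]
0.2 [0.296 0.202]
0.1 [0.327 0.2  ]
-0.0 [0.359 0.195]
-0.05 [0.374 0.191]
```

jog_arm:
  increments: "0.003 0.018 0 0 0 0 15; 0.01 0.035 0 0 0 0 15; 0.018 0.049 0 0 0 0 15; 0.027 0.062 0 0 0 0 15; 0.045 0.087 0 0 0 0 15"

```text
clock: 13.9
position: [0.4442, -0.2636, 0.1659]
tcp_rot: [0.001, 0.993, -0.116, -0.001]
ft_force: [-8.0, -5.9, 13.9]
width: 0.02
grasp_force: 60.4
```

jog_arm:
  increments: "0.022 0.024 0 0 0 0 15; 0.045 0.045 0 0 0 0 15; 0.071 0.064 0 0 0 0 15; 0.098 0.08 0 0 0 0 15; 0.127 0.093 0 0 0 0 15"

```text
clock: 14.32
position: [0.4843, -0.2341, 0.1657]
tcp_rot: [0.0, 0.993, -0.115, 0.001]
ft_force: [-7.8, -2.7, 9.5]
width: 0.0202
grasp_force: 60.3
```

```bash
cat > l.py <<'E'
from h import *
o=bot.get_obs();p=o["position"];h=np.array([.5208,-.3224]);y=np.radians(-12.6);d=p[:2]-h
a=np.arctan2(d[1],d[0])-(y+np.pi/2);L=np.hypot(*d);print(o["clock"],p,o["ft_force"],o["width"],o["grasp_force"],"angle",a,L)
for k in np.r_[np.arange(.5,-.01,-.1),-.05,-.1]:
    b=y+np.pi/2+k;q=h+.095*np.array([np.cos(b),np.sin(b)]);print(round(k,2),((q-p[:2])/.3).round(3))
E
python3 l.py
```

```text
14.3167 [ 0.48433516 -0.23408205  0.16567336] [-7.766143   -2.65945089  9.47589627] 0.020224787578492425 60.31161189079285 angle 0.6114729687216567 0.09554969489186052
0.5 [0.034 0.01 ]
0.4 [0.065 0.017]
0.3 [0.096 0.021]
0.2 [0.128 0.022]
0.1 [0.159 0.02 ]
0.0 [0.191 0.015]
-0.05 [0.206 0.011]
-0.1 [0.221 0.006]
```

jog_arm:
  increments: "0.034 0.01 0 0 0 0 15; 0.065 0.017 0 0 0 0 15; 0.096 0.021 0 0 0 0 15; 0.128 0.022 0 0 0 0 15; 0.159 0.02 0 0 0 0 15"

```text
clock: 14.73
position: [0.5327, -0.2273, 0.1657]
tcp_rot: [-0.0, 0.993, -0.114, 0.001]
ft_force: [-2.1, 0.6, 6.0]
width: 0.0204
grasp_force: 60.0
```

jog_arm:
  increments: "0.01 -0.002 0 0 0 0 15; 0.02 -0.003 0 0 0 0 15; 0.029 -0.004 0 0 0 0 15; 0.029 -0.004 0 0 0 0 15; 0.029 -0.004 0 0 0 0 15"

```text
clock: 15.15
position: [0.5409, -0.2281, 0.1656]
tcp_rot: [-0.001, 0.993, -0.114, 0.001]
ft_force: [-3.0, 2.1, 7.2]
width: 0.0203
grasp_force: 60.3
```

```bash
python3 l.py
```

```text
15.15 [ 0.54087965 -0.22808313  0.16561117] [-3.01395927  2.11476898  7.15015149] 0.020305494356385605 60.27633011341095 angle 0.010147544614422133 0.0964306221565305
0.5 [-0.154 -0.01 ]
0.4 [-0.124 -0.003]
0.3 [-0.092  0.001]
0.2 [-0.061  0.002]
0.1 [-0.029  0.   ]
0.0 [ 0.002 -0.005]
-0.05 [ 0.018 -0.009]
-0.1 [ 0.033 -0.014]
```

jog_arm:
  increments: "0.003 -0.001 0 0 0 0 15; 0.006 -0.002 0 0 0 0 15; 0.009 -0.003 0 0 0 0 15; 0.009 -0.003 0 0 0 0 15; 0.009 -0.003 0 0 0 0 15"

```text
clock: 15.57
position: [0.5422, -0.2283, 0.1655]
tcp_rot: [-0.001, 0.993, -0.115, -0.001]
ft_force: [-6.6, 3.4, 10.9]
width: 0.02
grasp_force: 60.7
```

jog_arm:
  increments: "0.003 -0.001 0 0 0 0 15; 0.006 -0.002 0 0 0 0 15; 0.009 -0.003 0 0 0 0 15; 0.009 -0.003 0 0 0 0 15; 0.009 -0.003 0 0 0 0 15"

```text
clock: 15.98
position: [0.5466, -0.229, 0.1656]
tcp_rot: [-0.001, 0.993, -0.114, 0.001]
ft_force: [-3.1, 4.0, 7.6]
width: 0.0202
grasp_force: 60.1
```

jog_arm:
  increments: "0.003 -0.001 0 0 0 0 15; 0.006 -0.002 0 0 0 0 15; 0.009 -0.003 0 0 0 0 15; 0.009 -0.003 0 0 0 0 15; 0.009 -0.003 0 0 0 0 15"

```text
clock: 16.4
position: [0.5481, -0.2294, 0.1655]
tcp_rot: [-0.002, 0.993, -0.115, -0.0]
ft_force: [-6.2, 5.9, 10.5]
width: 0.02
grasp_force: 60.3
```

```bash
python3 l.py|head -1
python3 - <<'E'
from h import *
b=bot.camera("wrist");cv2.imwrite("pics/w4.png",b[:,:,::-1])
E
```

```text
16.4 [ 0.54810513 -0.22938969  0.16550898] [-6.24778192  5.85263408 10.46492746] 0.020004735211167222 60.27191162109375 angle -0.06563676164507126 0.0969354875155487
```

View pics/w4.png

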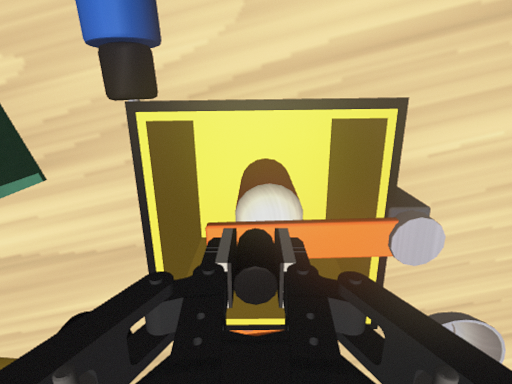

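The arm lies over the mouth, its edge from (207,222) to (400,218) nearly parallel to the far rim from (127,101) to (407,97). I'll push on until the stop is felt.

jog_arm:
  increments: "0.005 -0.001 0 0 0 0 15; 0.01 -0.002 0 0 0 0 15; 0.015 -0.004 0 0 0 0 15; 0.015 -0.004 0 0 0 0 15; 0.015 -0.004 0 0 0 0 15"

```text
clock: 16.87
position: [0.5506, -0.2298, 0.1654]
tcp_rot: [-0.002, 0.994, -0.113, -0.003]
ft_force: [-12.9, 6.7, 15.9]
width: 0.0204
grasp_force: 60.1
```

jog_arm:
  increments: "0.005 -0.001 0 0 0 0 15; 0.01 -0.002 0 0 0 0 15; 0.015 -0.004 0 0 0 0 15; 0.015 -0.004 0 0 0 0 15; 0.015 -0.004 0 0 0 0 15"

```text
clock: 17.28
position: [0.5507, -0.2299, 0.1651]
tcp_rot: [-0.002, 0.994, -0.113, -0.008]
ft_force: [-25.0, 10.8, 25.1]
width: 0.0194
grasp_force: 60.9
```

The stop is felt: motion ceased at x≈0.5507 while the force rose. I'll relax partly, open and lift off.

jog_arm:
  increments: "-0.004 0.001 0 0 0 0 15; -0.01 0.002 0 0 0 0 15; -0.01 0.002 0 0 0 0 30; -0.01 0.002 0 0 0 0 45; -0.01 0.002 0 0 0 0 60"

```text
clock: 17.7
position: [0.5553, -0.2336, 0.1646]
tcp_rot: [-0.0, 0.993, -0.114, 0.002]
ft_force: [0.1, -0.4, 0.6]
width: 0.0529
grasp_force: 0.0
```

jog_arm:
  increments: "0 0 0 0 0 0 60; 0 0 0 0 0 0 60; 0 0 0.06 0 0 0 60; 0 0 0.16 0 0 0 60; 0 0 0.28 0 0 0 60"

```text
clock: 18.12
position: [0.5539, -0.2331, 0.2474]
tcp_rot: [-0.001, 0.993, -0.114, -0.001]
ft_force: [0.3, -0.4, -0.2]
width: 0.0598
grasp_force: 0.0
```

jog_arm:
  increments: "-0.03 0 0.1 0 0 0 60; -0.1 0.06 0.2 0 0 0 60; -0.16 0.18 0.26 0 0 0 60; -0.2 0.3 0.3 0 0 0 60; -0.2 0.42 0.3 0 0 0 60"

```text
clock: 18.53
position: [0.4945, -0.107, 0.342]
tcp_rot: [0.001, 0.993, -0.115, 0.004]
ft_force: [1.8, -0.1, -0.6]
width: 0.0598
grasp_force: 0.0
```

jog_arm:
  increments: "0 0.12 0 0 0 0 60; 0 0.24 0 0 0 0 60; 0 0.34 0 0 0 0 60; 0 0.34 0 0 0 0 60; 0 0.34 0 0 0 0 60"

```text
clock: 18.95
position: [0.4952, -0.0037, 0.3389]
tcp_rot: [-0.0, 0.994, -0.112, 0.002]
ft_force: [-0.0, -0.8, -1.3]
width: 0.0598
grasp_force: 0.0
```

Run:
```python
from h import *
t=bot.camera("top");cv2.imwrite("pics/end.png",cv2.resize(t[60:330,50:430],(760,540))[:,:,::-1])
f=lambda p:p
```

```text
(no output)
```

View pics/end.png

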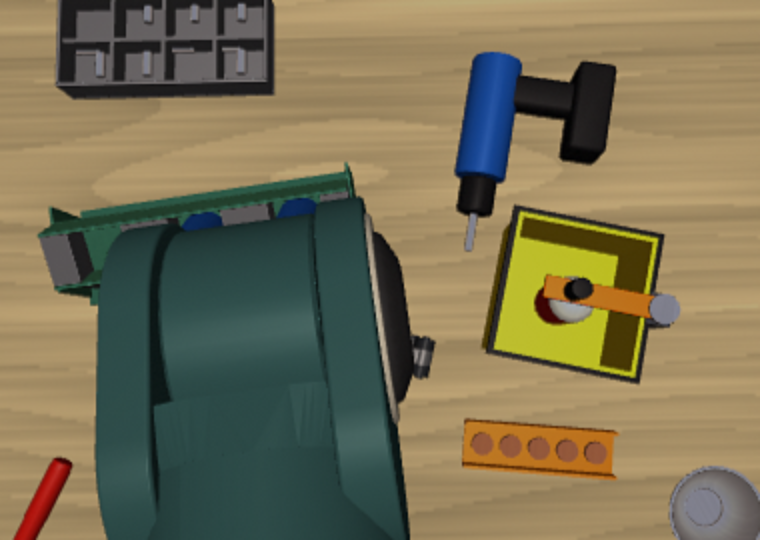

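The final view shows the arm from (545,285) to (664,309), parallel to the rim from (515,207) to (662,236). The cell stands upright below it and nothing else has moved.

```bash
python3 -c "
from bench import bot
print(bot.finish_job())"
```

```text
the job is handed in; nothing more can be done
None
```

The job is handed in: the red cell stands upright on the bin floor, the retaining arm was swung in until it met its stop, and the final picture showed nothing else visibly moved (the robot hid the tape roll and part of the rack), at about 19 s on the clock.

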